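# Puff the dust off a culture dish under a clamped air duster

## Task

Blow the dust out of the petri dish: swing the yellow guard clear of the red cap of the air-duster can, slide the tray with the dish fully home under the nozzle, then press the red cap all the way down and let it come right up again while the tray stays there. After that slide the tray back out to its outer stop and swing the guard fully back over the cap. Never press the cap while the dish is not under the nozzle, keep the dish in its tray, and leave the two brown bottles alone.

Things in the scene. Friction and masses are not known exactly. Their poses are not given: they have to be found in the camera images.
- station: fixed dusting station: 4 mm base with an upright blue and white air-duster can (54 mm diameter, axis at station x +55, y 0 mm) and before it a tray channel along station y (centre line x = -30 mm, inside width 78 mm, rails 16 mm high, stops at the +y end (18 mm high) and -y end (10 mm)). Origin at its foot on the table, x away from the robot at yaw 0; it may be turned about z.
- under_nozzle (a point): fixed point on the channel floor (station -30, 0, +4 mm) below the nozzle outlet; the tray's origin is here when fully home against the +y stop. The outlet ends 90 mm above the table; its thin tube runs from the red cap forward over the channel at about 140 mm.
- outer_place (a point): fixed point on the channel floor (station -30, -95, +4 mm); the tray's origin is here when the tray is against its outer (-y) stop. Travel is 95 mm in all; the tray starts 0 to 40 mm in from here.
- tray: loose grey tray 72 x 152 x 5 mm with a low rim that holds the dish, lying flat in the channel with 3 mm side play. Origin: underside, below the middle of the dish; its axes are the station's. Its plate reaches from y = -115 to +37 mm. 0.2 kg, slides by friction and stays where it is left.
- tray_fin (a point): middle of the top edge of the tray's upright orange fin (tray frame 0, -95, +51 mm; 55 mm above the table): 36 mm wide along x, 8 mm thick along y, 46 mm tall. Push it along the channel either way. 59 mm are free between fin and dish; the outer end of the tray is 20 mm past the fin.
- dish: clear petri dish 64 mm wide, 14 mm high, loose inside the tray's rim. Origin: centre of its underside.
- cap (a joint): travel of the red sprung cap of the can, m: 0 up, 0.008 fully down. It sinks straight down under about 1.5 N at first, 4.6 N fully down, and springs back.
- cap_top (a point): centre of the flat top of the red cap (28 mm diameter), 150 mm above the table when up. The cap is 18 mm tall; around and above it all is free once the guard is aside.
- guard (a joint): angle of the yellow swing guard about its upright hinge, rad: 0 over the cap (end stop, arm along station -y), growing clockwise seen from above, towards station -x (pi/2: arm along -x, clear of the cap; end stop 2.0). Stiff hinge (0.3 N at the peg), stays where it is left. Starts between 0 and 0.25.
- guard_hinge (a point): point on the guard's upright hinge axis (station frame 55, 62, 158 mm), at the height of the underside of the guard plate, on top of a steel post.
- guard_peg (a point): top of the upright black peg at the end of the guard: 10 mm diameter, from 163 mm to 195 mm above the table, 95 mm from the hinge axis. Push it sideways along its arc. The yellow plate is 5 mm thick, its top 163 mm above the table; a disc of 42 mm diameter lies 62 mm from the hinge.
- reagent_a: bystander: brown bottle 46 mm diameter, 92 mm high, origin under its centre
- reagent_b: bystander: brown bottle 40 mm diameter, 84 mm high, origin under its centre
Mind the look-alikes: they are no part of the job. Leave any purple look-alike of the dish alone.

How it is judged:
By the outcome, as a careful person would: the job done as asked, in the order asked, and still so for the second after the job is handed in, with the robot touching nothing.
It also fails if it takes over 70 s, if anything falls off the work surface, if the arm or the gripper's body presses on something with over 40 N, if the wrist force passes 120 N, or if a joint passes its speed limit or range.

## Robot

A 7-joint arm with a two-finger parallel gripper is mounted at the origin on a cart in front of the work surface, level with it; the furniture and walls round the work are solid. World frame = base frame: x ahead of the robot, y to its left, z up, the work surface at z = 0. Lengths are in m, angles in rad, forces in N, time in s.
With the tool pointing down it reaches from about 0.4 to 0.85 m from the base axis. Payload 10.4 kg.
Tool frame: the origin (TCP) lies between the finger pads; the fingertips stand 8 mm ahead of it and the grasp point (between the pads) lies 11 mm behind it (manip.nose_length is the distance from the TCP to the fingertips, in m); y points along the fingers, z is the direction in which the jaws open and shut, and the axes are right-handed (so a half turn about y gives the same grasp; the last joint's range is limited). The gripper opens to 87 mm and grips with 3 to 60 N. Pads are 19 mm wide; open, the fingers measure 117 mm over their backs; the gripper's body (75 mm by 190 mm) begins 51 mm behind the grasp point.
Start: joints at [1.23, 0.332, -0.065, 1.46, 0.022, 1.35, -0.088], TCP at [0.195, -0.594, 0.231] pointing down, gripper open.
Joint ranges: [-2.6, 2.6], [-0.5, 2.12], [-1.47, 1.34], [0.16, 2.42], [-1.27, 4.41], [0.06, 2.06], [-2.6, 2.6]. Speed limits (rad/s): [2.22, 2.22, 2.79, 2.79, 3.14, 3.14, 3.14].

## Interface

Orientations are given as a rotation vector (axis times angle).
In Python, from workcell import manip gives the robot as it stands.
- The arm moves only by the tool move_arm, never from a script. Its argument "commands" is a list of rows, each an object of numbers: "rx", "ry", "rz": the turn, a rotation vector about the tool's x, y, z scaled (see below); "x", "y", "z": the shift along the tool's x, y, z scaled (see below); "grip": the opening, from -1 (shut) to 1 (fully open). In form: [{"rx": .., "ry": .., "rz": .., "x": .., "y": .., "z": .., "grip": ..}, ...]. A call has 1 to 5 rows; each row is the pose to reach, as a shift and turn from the pose commanded when the call began, along the tool's axes at that moment, turning the shorter way round; what a row does not reach only later rows make up. The controller multiplies each number of a shift by 0.25 m and each number of a turn by 180 degrees. A row lasts 1/12 s, in which the tool goes at most 41.7 mm and 7.16 degrees, less where a joint would pass 70% of its speed; a pose out of reach is approached as far as the arm can. A call with a number of a shift or a turn outside -1 to 1 is refused whole. A call with a gripper value outside its range is refused whole. The fingers move at their own pace and stop on an object; "grip_force" is the grip in N (left out, the last holds). Time passes only in rows, so rows that repeat a pose let the fingers close. It gives the time, the measured TCP pose, the force and the opening at its end, in the units of the state.
- manip.observe(): the state, without advancing time (a new reading comes with each control period).
- manip.grab_frame(name): name is "scene" or "top"; returns (picture, depth): 420x560x3 uint8, blue, green, red; 420x560 float32, m along the optical axis (not along the pixel's ray), 0 where there is no reading.
- manip.calibration(name): a dict with "camera_matrix" (3x3 intrinsics, pixels), "T" (4x4, takes a point from camera to world coordinates). Camera axes: x right, y down, z forward; pixel columns grow to the right and rows downward; lengths in m; the calibration is good to about 2 mm. A picture is of the moment at which its call begins. calibration takes no time and is no camera call.
- manip.finish_job(): hands the job in, once; it reports no verdict.
The state is a dict: "time": time; "joint_pos": joint angles; "joint_vel": joint speeds; "joint_torque": joint torques, N m; "ee_pos": TCP position; "tool_rot": TCP orientation; "wrist_force": force on the tool from outside, world axes, zero at the start; "ft_torque": the same for the moment, N m; "finger_gap": finger opening in m.
Only numpy, scipy, OpenCV 4.12 (cv2) and the standard library are available. Lean on these libraries where they do the work, as an engineer would, in place of code of your own. Each camera call takes 0.05 s, during which the arm holds its last target. There are 200 camera calls.

## Working session

There is one attempt and no reset: what is moved stays moved. The work goes in short steps, Python scripts to look and compute and a tool call to move; the robot and the scene stay as the last step left them, time stands still between calls to the robot, and variables do not carry over. Pictures are saved under pics/ and viewed, about 8 in all and at most 12, crops included, and the job is handed in when it is done.

Besides the shell and the picture viewer there is one more tool, called after ">>>" by a JSON object that holds its "op" and its "data", one argument or row to a line. move_arm: Moves the arm, as the interface text tells. Its arguments: {"type":"object","properties":{"commands":{"type":"array"},"grip_force":{"type":"number"}},"required":["commands"]}

```bash
mkdir -p pics; ls
python3 - <<'E'
from workcell import manip
import cv2,numpy as np
s=manip.observe();print(s)
for n in("scene","top"):
    p,d=manip.grab_frame(n);cv2.imwrite(f"pics/{n}0.png",p);np.save(f"pics/{n}0.npy",d)
    c=manip.calibration(n);print(n,c["camera_matrix"],c["T"])
E
```

```text
pics
{'time': 0.0, 'joint_pos': array([ 1.23040234,  0.33284636, -0.06470359,  1.46094074,  0.02157977,
        1.34990078, -0.08849468]), 'joint_vel': array([ 0.00020717, -0.00033294, -0.00030839, -0.00150294,  0.00033699,
       -0.00120714,  0.00217485]), 'joint_torque': array([-3.60831218e-04, -6.23255610e+01,  2.44547945e-02, -3.89901531e+01,
       -6.14039786e-02,  3.93696001e-02,  1.29611740e-04]), 'ee_pos': array([ 0.19518026, -0.5933452 ,  0.22977014]), 'tool_rot': array([-0.32878817,  2.05128662, -2.04843166]), 'wrist_force': array([-0.12007698,  0.16800945, -0.85812938]), 'ft_torque': array([ 0.10086045,  0.01347662, -0.04224515]), 'finger_gap': 0.08710342487578997}
scene [[511.35894893   0.         276.75456954]
 [  0.         511.35894893 213.26183729]
 [  0.           0.           1.        ]] [[ 0.13425743  0.86505405 -0.48338021  1.06737031]
 [ 0.99094471 -0.11627767  0.06714223 -0.12310607]
 [ 0.00187533 -0.48801741 -0.87283188  1.17486611]
 [ 0.          0.          0.          1.        ]]
top [[404.07616641   0.         278.94379834]
 [  0.         404.07616641 206.51245081]
 [  0.           0.           1.        ]] [[-0.02585096 -0.9827956   0.18287849  0.32547446]
 [-0.99963042  0.02387458 -0.01300084 -0.04486173]
 [ 0.00841102 -0.18314698 -0.98304956  1.14397115]
 [ 0.          0.          0.          1.        ]]
```

View pics/scene0.png

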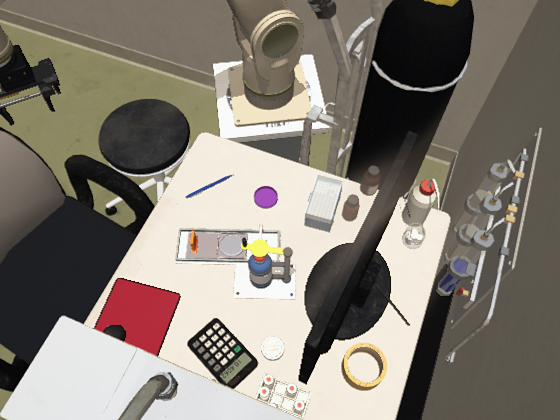

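View pics/top0.png

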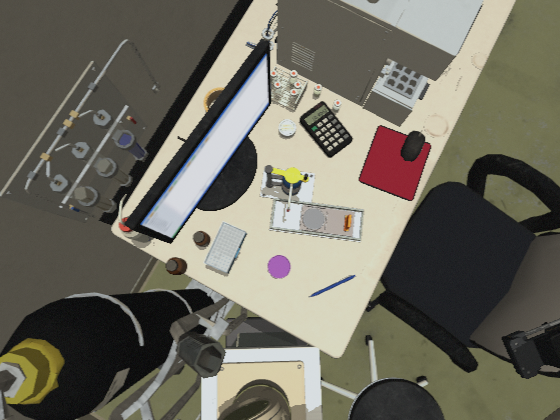

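```bash
cat > h.py <<'E'
import numpy as np,cv2
from workcell import manip
def ray(n,uv):
    c=manip.calibration(n);K=np.array(c["camera_matrix"]);T=np.array(c["T"])
    d=T[:3,:3]@np.linalg.inv(K)@np.array([uv[0],uv[1],1.]);return T[:3,3],d
def onz(n,uv,z):
    o,d=ray(n,uv);return o+d*(z-o[2])/d[2]
def proj(n,p):
    c=manip.calibration(n);K=np.array(c["camera_matrix"]);T=np.array(c["T"])
    q=K@(T[:3,:3].T@(np.asarray(p)-T[:3,3]));return q[:2]/q[2]
E
python3 - <<'E'
import cv2,numpy as np
from h import *
a=cv2.imread("pics/scene0.png")[215:305,165:305];b=cv2.imread("pics/top0.png")[155:245,250:390]
cv2.imwrite("pics/c0.png",cv2.resize(np.vstack([cv2.resize(a,None,fx=4,fy=4,interpolation=2)[:300],cv2.resize(b,None,fx=4,fy=4,interpolation=2)[:340][:300]]),None,fx=1,fy=1))
def m(n,lo,hi,box,z):
    p=cv2.imread(f"pics/{n}0.png");h=cv2.cvtColor(p,cv2.COLOR_BGR2HSV);k=cv2.inRange(h,lo,hi)
    x0,y0,x1,y1=box;kk=np.zeros_like(k);kk[y0:y1,x0:x1]=k[y0:y1,x0:x1]
    N,l,st,ce=cv2.connectedComponentsWithStats(kk)
    for i in range(1,N):
        if st[i,4]>8: print(n,st[i],ce[i].round(1),onz(n,ce[i],z).round(4))
S=(165,215,305,305);T=(250,155,390,245)
print("orange")
m("scene",(5,150,100),(18,255,255),S,.055);m("top",(5,150,100),(18,255,255),T,.055)
print("yellow")
m("scene",(22,150,100),(35,255,255),S,.163);m("top",(22,150,100),(35,255,255),T,.163)
E
```

```text
orange
scene [190 230   8  23 120] [193.5 241.5] [ 0.4982 -0.2482  0.055 ]
top [344 215   7  16  51] [346.9 222.4] [ 0.4794 -0.2432  0.055 ]
yellow
scene [242 240  26  10  62] [252.1 244.1] [ 0.5767 -0.1092  0.163 ]
scene [251 249   6   8  10] [253.1 252.9] [ 0.5979 -0.1095  0.163 ]
top [271 168  37  15 247] [290.  174.8] [ 0.588  -0.0875  0.163 ]
```

View pics/c0.png

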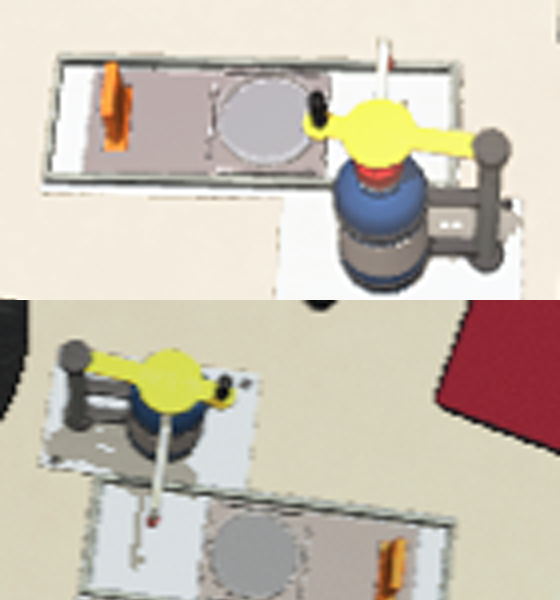

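Run:
```python
from h import *
S=lambda x,y:(165+x/4-.4,215+y/4-.4); T=lambda x,y:(250+x/4-.4,155+(y-300)/4-.4)
for nm,n,uv,z in [("hinge s","scene",S(490,146),.17),("hinge t","top",T(75,355),.17),("peg s","scene",S(317,96),.195),("peg t","top",T(227,380),.195),
("rail- s outer","scene",S(60,58),.016),("rail- s in","scene",S(460,67),.016),("rail+ s outer","scene",S(46,182),.016),("rail+ t in","top",T(95,484),.016),("rail+ t outer","top",T(452,521),.016),
("fin s l","scene",S(107,64),.055),("fin s far","scene",S(121,104),.055),("disc s","scene",S(379,130),.163),("disc t","top",T(172,380),.163),("dish s","scene",S(266,120),.018),("dish t","top",T(256,556),.018)]:
    print(nm,(onz(n,uv,z)*1000).round(1))
c=[proj("scene",p) for p in [(.6,-.1,0),(.6,-.1,.1)]];print(c)
```

```text
hinge s [606.7 -36.2 170. ]
hinge t [604.1 -33.8 170. ]
peg s [ 576.8 -125.7  195. ]
peg t [ 579.1 -125.9  195. ]
rail- s outer [ 438.4 -285.8   16. ]
rail- s in [478.8 -33.9  16. ]
rail+ s outer [ 523.8 -298.    16. ]
rail+ t in [552.8 -44.3  16. ]
rail+ t outer [ 519.9 -297.1   16. ]
fin s l [ 467.6 -251.9   55. ]
fin s far [ 496.2 -244.9   55. ]
disc s [585.9 -94.4 163. ]
disc t [588.5 -94.2 163. ]
dish s [ 500.6 -159.6   18. ]
dish t [ 497.9 -156.6   18. ]
[array([259.59089473, 281.16164026]), array([258.38795395, 264.83705303])]
```

```bash
cat >> h.py <<'E'
def cloud(n,d):
    c=manip.calibration(n);K=np.array(c["camera_matrix"]);T=np.array(c["T"])
    v,u=np.indices(d.shape);P=np.stack([(u-K[0,2])/K[0,0]*d,(v-K[1,2])/K[1,1]*d,d],-1)
    return P@T[:3,:3].T+T[:3,3]
E
python3 - <<'E'
from h import *
from scipy.spatial.transform import Rotation as R
print(R.from_rotvec(manip.observe()["tool_rot"]).as_matrix().round(3))
P=np.concatenate([cloud(n,d)[d>0] for n in("scene","top") for d in [np.load(f"pics/{n}0.npy")]])
xs=np.arange(.2,1.,.05);ys=np.arange(-.5,.35,.05)
print("y   ",(ys*100).round().astype(int))
for x in xs:
    r=[]
    for y in ys:
        k=(abs(P[:,0]-x-.025)<.025)&(abs(P[:,1]-y-.025)<.025);r.append(int(1000*np.percentile(P[k,2],98)) if k.sum()>3 else -1)
    print(round(x,2),r)
# rail dark-line fits in the scene & top pictures
for n in("scene","top"):
    g=cv2.imread(f"pics/{n}0.png",0).astype(float)
    for sx in(-71,11):
        pts=[]
        for sy in np.arange(-190,20 if sx<0 else -60,4):
            yaw=np.radians(-8.5);x=np.array([np.cos(yaw),np.sin(yaw)]);y=np.array([-x[1],x[0]])
            o=np.array([.542,-.0885]);best=None
            q=[(cv2.getRectSubPix(g.astype(np.float32),(1,1),tuple(map(float,proj(n,np.r_[o+(sx+t)/1e3*x+sy/1e3*y,.016]))))[0,0],t) for t in np.arange(-9,9.1,.5)]
            v,t=min(q);pts.append(np.r_[o+(sx+t)/1e3*x+sy/1e3*y]*1000)
        pts=np.float32(pts);l=cv2.fitLine(pts,cv2.DIST_HUBER,0,.01,.01).ravel()
        s=np.sign(l[1]);c=l[2:]/1e3-o
        print(n,sx,"yaw",np.degrees(-np.arctan(l[0]/l[1])).round(2),"offset x",(1000*c@x).round(1))
E
```

```text
[[-0.95  -0.     0.312]
 [-0.312  0.001 -0.95 ]
 [ 0.    -1.    -0.001]]
y    [-50 -45 -40 -35 -30 -25 -20 -15 -10  -5   0   5  10  15  20  25  30]
0.2 [332, -80, -115, -1, 4, 4, 4, 4, 4, 3, 588, 580, 504, 351, 419, 494, 559]
0.25 [-134, -106, -126, 2, 4, 4, 9, 6, 4, 4, 4, 502, 392, 326, 369, 451, 473]
0.3 [-275, -277, -1, 3, 7, 10, 9, 4, 11, 10, 3, 4, 4, 4, -1, 345, 382]
0.35 [-276, -277, 4, 4, 4, 4, 4, 4, 13, 13, 4, 71, 71, 49, 94, 4, -1]
0.4 [-276, 0, 5, 4, 16, 16, 4, 4, 4, 5, 68, 71, 83, 86, 330, 328, 118]
0.45 [-280, 4, 4, 4, 54, 54, 21, 22, 17, 19, 68, 71, 82, 176, 332, 330, 194]
0.5 [3, 4, 4, 5, 29, 18, 22, 22, 142, 21, 4, 15, 17, 331, 332, 48, 193]
0.55 [5, 7, 6, 5, 4, 4, 5, 194, 165, 165, 16, 18, 331, 332, 271, 46, 43]
0.6 [6, 7, 7, 7, 4, 4, 7, 159, 163, 167, 17, 327, 332, 330, 15, 3, 260]
0.65 [37, 34, 7, 6, 4, 19, 5, 4, 5, 7, 18, 332, 331, 132, 15, 4, 345]
0.7 [40, 36, 7, 5, 22, 25, 25, 4, 19, 4, 331, 332, 129, 75, 40, 4, 598]
0.75 [9, 392, 391, 4, 21, 28, 29, 28, 24, 329, 332, 281, 47, 3, 5, 350, 572]
0.8 [392, 393, 393, 393, 391, 49, 29, 84, 47, 332, 330, 48, 49, 5, 4, 541, 530]
0.85 [394, 394, 394, 394, 440, 394, 373, 84, 84, 328, 3, 49, 50, 4, 2, 554, -1]
0.9 [393, 393, 393, 479, 487, 424, 394, 393, 85, 84, 3, 3, 4, 4, 572, 560, -1]
0.95 [-1, -1, 37, 490, 490, 395, 395, 394, 392, 5, 2, 5, 4, 598, 587, -1, -1]
scene -71 yaw -9.36 offset x -70.0Traceback (most recent call last):
  File "<stdin>", line 20, in <module>
  File "h.py", line 9, in proj
    c=manip.calibration(n);K=np.array(c["camera_matrix"]);T=np.array(c["T"])
ValueError: time passes only in moves, steps and waits
```

```bash
python3 - <<'E'
s=open("h.py").read()
s=s.replace("from workcell import manip\n","from workcell import manip\nfrom scipy.spatial.transform import Rotation as R\nC={n:manip.calibration(n) for n in('scene','top')}\n").replace("manip.calibration(n);K","C[n];K")
s+='''
def station(yaw,o): # returns f(x,y mm)->world xy (m)
    c,q=np.cos(np.radians(yaw)),np.sin(np.radians(yaw));M=np.array([[c,-q],[q,c]])
    return lambda x,y: np.array(o)+M@np.array([x,y])/1e3
def plan(targets):  # list of (x,y,z,zaxis heading deg); prints normalised shift/turn from present pose
    s=manip.observe();p=s["ee_pos"];Q=R.from_rotvec(s["tool_rot"])
    print("t %.2f"%s["time"],"pos",p.round(4),"F",s["wrist_force"].round(1),"gap",round(s["finger_gap"],3))
    for x,y,z,h in targets:
        a=np.radians(h);Z=np.array([np.cos(a),np.sin(a),0]);Y=np.array([0,0,-1.]);X=np.cross(Y,Z)
        G=R.from_matrix(np.stack([X,Y,Z],1));v=(Q.inv()*G).as_rotvec()/np.pi;d=Q.inv().apply(np.array([x,y,z])-p)/.25
        print("shift",d.round(3),"turn",v.round(4))
'''
open("h.py","w").write(s)
E
python3 - <<'E'
from h import *
for n in("scene","top"):
    g=cv2.imread(f"pics/{n}0.png",0).astype(np.float32)
    yaw=np.radians(-8.5);x=np.array([np.cos(yaw),np.sin(yaw)]);y=np.array([-x[1],x[0]]);o=np.array([.542,-.0885])
    for sx in(-71,11):
        pts=[]
        for sy in np.arange(-190,20 if sx<0 else -60,4):
            q=[(cv2.getRectSubPix(g,(1,1),tuple(map(float,proj(n,np.r_[o+(sx+t)/1e3*x+sy/1e3*y,.016]))))[0,0],t) for t in np.arange(-9,9.1,.5)]
            pts.append((o+(sx+min(q)[1])/1e3*x+sy/1e3*y)*1000)
        l=cv2.fitLine(np.float32(pts),cv2.DIST_HUBER,0,.01,.01).ravel()
        print(n,sx,"yaw",np.degrees(-np.arctan(l[0]/l[1])).round(2),"offset x",(1000*(l[2:]/1e3-o)@x).round(1))
E
```

```text
scene -71 yaw -9.36 offset x -70.0
scene 11 yaw -9.06 offset x 12.2
top -71 yaw -8.94 offset x -75.7
top 11 yaw -8.89 offset x 5.9
```

```bash
cat >> h.py <<'E'
YAW=-9.1;O=(.5413,-.0875);st=station(YAW,O);HINGE=st(55,62)
def peg(th,r=.095):
    a=np.radians(-90+YAW)-th;return HINGE+r*np.array([np.cos(a),np.sin(a)]),np.degrees(a)+90-0
E
python3 - <<'E'
from h import *
print(peg(.134),HINGE,st(55,0))
p,h=peg(.134)
plan([(*p,.28,h),(*p,.18,h)])
E
```

```text
(array([ 0.57799104, -0.1259351 ]), np.float64(-16.777634454753013)) [ 0.60541356 -0.03497904] [ 0.59560776 -0.09619869]
t 0.10 pos [ 0.1951 -0.5934  0.2299] F [-0.4  0.7 -0.7] gap 0.087
shift [-2.039 -0.199 -1.298] turn [ 4.000e-04 -3.056e-01 -2.000e-04]
shift [-2.039  0.201 -1.298] turn [ 4.000e-04 -3.056e-01 -2.000e-04]
```

>>> {"op": "move_arm", "data": {
  "commands": [
    {"x":-0.68,"y":-0.2,"z":-0.43,"grip":-0.4},
    {"x":-0.68,"y":-0.2,"z":-0.43,"grip":-0.4},
    {"x":-0.68,"y":-0.2,"z":-0.43,"grip":-0.4},
    {"x":-0.68,"y":-0.2,"z":-0.43,"grip":-0.4},
    {"x":-0.68,"y":-0.2,"z":-0.43,"grip":-0.4}
  ]
}}

```text
validation failed for argument at $.co...
```

>>> {"op": "move_arm", "data": {
  "commands": [
    {"x":-0.68,"z":-0.43,"grip":-0.4},
    {"x":-0.68,"z":-0.43,"grip":-0.4},
    {"x":-0.68,"z":-0.43,"grip":-0.4},
    {"x":-0.68,"z":-0.43,"grip":-0.4},
    {"x":-0.68,"z":-0.43,"grip":-0.4}
  ]
}}

```text
validation failed for argument at $.co...
```

>>> {"op": "move_arm", "data": {
  "commands": [
    {"ry":-0.19,"grip":-0.4},
    {"ry":-0.19,"grip":-0.4},
    {"ry":-0.19,"grip":-0.4},
    {"ry":-0.19,"grip":-0.4},
    {"ry":-0.19,"grip":-0.4}
  ]
}}

```text
validation failed for argument at $.co...
```

Run:
```python
from h import *
p,h=peg(.134)
plan([(*p,.28,h),(*p,.18,h)]);print(manip.observe()["joint_pos"].round(2))
```

```text
t 0.10 pos [ 0.1951 -0.5934  0.2299] F [-0.4  0.7 -0.7] gap 0.087
shift [-2.039 -0.199 -1.298] turn [ 4.000e-04 -3.056e-01 -2.000e-04]
shift [-2.039  0.201 -1.298] turn [ 4.000e-04 -3.056e-01 -2.000e-04]
[ 1.23  0.33 -0.06  1.46  0.02  1.35 -0.09]
```

>>> {"op": "move_arm", "data": {
  "commands": [
    {"rx":0,"ry":0,"rz":0,"x":-0.68,"y":-0.2,"z":-0.43,"grip":-0.4},
    {"rx":0,"ry":0,"rz":0,"x":-0.68,"y":-0.2,"z":-0.43,"grip":-0.4},
    {"rx":0,"ry":0,"rz":0,"x":-0.68,"y":-0.2,"z":-0.43,"grip":-0.4},
    {"rx":0,"ry":0,"rz":0,"x":-0.68,"y":-0.2,"z":-0.43,"grip":-0.4},
    {"rx":0,"ry":0,"rz":0,"x":-0.68,"y":-0.2,"z":-0.43,"grip":-0.4}
  ]
}}

```text
time: 0.52
ee_pos: [0.3241, -0.4365, 0.2808]
tool_rot: [-0.329, 2.05, -2.05]
wrist_force: [0.4, -1.0, 0.7]
finger_gap: 0.0617
```

>>> {"op": "move_arm", "data": {
  "commands": [
    {"rx":0,"ry":0,"rz":0,"x":-0.68,"y":0,"z":-0.43,"grip":-0.4},
    {"rx":0,"ry":0,"rz":0,"x":-0.68,"y":0,"z":-0.43,"grip":-0.4},
    {"rx":0,"ry":0,"rz":0,"x":-0.68,"y":0,"z":-0.43,"grip":-0.4},
    {"rx":0,"ry":0,"rz":0,"x":-0.68,"y":0,"z":-0.43,"grip":-0.4},
    {"rx":0,"ry":0,"rz":0,"x":-0.68,"y":0,"z":-0.43,"grip":-0.4}
  ]
}}

```text
time: 0.93
ee_pos: [0.4526, -0.2802, 0.2805]
tool_rot: [-0.33, 2.049, -2.048]
wrist_force: [0.7, -0.2, -0.4]
finger_gap: 0.03
```

>>> {"op": "move_arm", "data": {
  "commands": [
    {"rx":0,"ry":-0.19,"rz":0,"x":0,"y":0,"z":0,"grip":-0.4},
    {"rx":0,"ry":-0.19,"rz":0,"x":0,"y":0,"z":0,"grip":-0.4},
    {"rx":0,"ry":-0.19,"rz":0,"x":0,"y":0,"z":0,"grip":-0.4},
    {"rx":0,"ry":-0.19,"rz":0,"x":0,"y":0,"z":0,"grip":-0.4},
    {"rx":0,"ry":-0.19,"rz":0,"x":0,"y":0,"z":0,"grip":-0.4}
  ]
}}

```text
time: 1.35
ee_pos: [0.451, -0.2831, 0.2802]
tool_rot: [-0.829, 1.67, -1.669]
wrist_force: [-0.6, 1.1, -0.1]
finger_gap: 0.0266
```

Run:
```python
from h import *
p,h=peg(.134)
plan([(*p,.28,h),(*p,.18,h)]);print(manip.observe()["joint_pos"].round(2))
```

```text
t 1.35 pos [ 0.451  -0.2831  0.2802] F [-0.6  1.1 -0.1] gap 0.027
shift [-0.808  0.001  0.025] turn [ 0.0002 -0.1135 -0.    ]
shift [-0.808  0.401  0.025] turn [ 0.0002 -0.1135 -0.    ]
[ 0.83  0.13 -0.39  1.61  0.05  1.41 -0.21]
```

>>> {"op": "move_arm", "data": {
  "commands": [
    {"rx":0,"ry":-0.113,"rz":0,"x":-0.808,"y":0,"z":0.025,"grip":-0.4},
    {"rx":0,"ry":-0.113,"rz":0,"x":-0.808,"y":0,"z":0.025,"grip":-0.4},
    {"rx":0,"ry":-0.113,"rz":0,"x":-0.808,"y":0,"z":0.025,"grip":-0.4},
    {"rx":0,"ry":-0.113,"rz":0,"x":-0.808,"y":0,"z":0.025,"grip":-0.4},
    {"rx":0,"ry":-0.113,"rz":0,"x":-0.808,"y":0,"z":0.025,"grip":-0.4}
  ]
}}

```text
time: 1.77
ee_pos: [0.5804, -0.1243, 0.2803]
tool_rot: [-1.052, 1.427, -1.426]
wrist_force: [0.2, -1.6, -0.0]
finger_gap: 0.0261
```

Run:
```python
from h import *
p,h=peg(.134)
plan([(*p,.22,h),(*p,.18,h)]);print(manip.observe()["joint_pos"].round(2))
a,_=manip.grab_frame("scene");b,_=manip.grab_frame("top")
cv2.imwrite("pics/c1.png",np.hstack([cv2.resize(a[190:300,200:320],None,fx=3,fy=3),cv2.resize(b[120:230,240:360],None,fx=3,fy=3)]))
```

```text
t 1.77 pos [ 0.5804 -0.1243  0.2803] F [ 0.2 -1.6 -0. ] gap 0.026
shift [ 0.009  0.241 -0.007] turn [ 0.0001 -0.0021 -0.0002]
shift [ 0.009  0.401 -0.007] turn [ 0.0001 -0.0021 -0.0002]
[ 0.57  0.29 -0.54  1.45  0.15  1.45 -0.27]
```

View pics/c1.png

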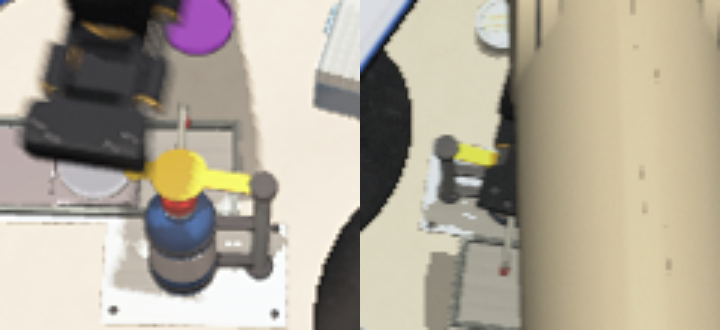

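Candidates for each target:
- **Cap:** the red cap under the yellow disc at scene (258,258), or the red-topped bottle at (425,190). I choose the first, on the blue-and-white can.
- **Dish:** the clear one in the tray at (231,244), or the purple disc at (265,197) and the white lid at (272,348). I choose the clear one.
- **Fin and guard:** each is unique, fin orange at (194,242) and guard yellow at (262,247).

The close crops c0 and c1 confirm these choices. Next I lower the fingers around the peg.

>>> {"op": "move_arm", "data": {
  "commands": [
    {"rx":0,"ry":0,"rz":0,"x":0.009,"y":0.24,"z":-0.007,"grip":-0.4},
    {"rx":0,"ry":0,"rz":0,"x":0.009,"y":0.24,"z":-0.007,"grip":-0.4},
    {"rx":0,"ry":0,"rz":0,"x":0.009,"y":0.32,"z":-0.007,"grip":-0.4},
    {"rx":0,"ry":0,"rz":0,"x":0.009,"y":0.4,"z":-0.007,"grip":-0.4},
    {"rx":0,"ry":0,"rz":0,"x":0.009,"y":0.4,"z":-0.007,"grip":-0.4}
  ]
}}

```text
time: 2.28
ee_pos: [0.5745, -0.1288, 0.1762]
tool_rot: [-1.056, 1.433, -1.424]
wrist_force: [-0.6, -0.9, -0.4]
finger_gap: 0.0259
```

Run:
```python
from h import *
plan([(*peg(t)[0],.18,peg(t)[1]) for t in np.arange(.2,1.7,.1)])
```

```text
t 2.28 pos [ 0.5745 -0.1288  0.1762] F [-0.6 -0.9 -0.4] gap 0.026
shift [-0.016 -0.015 -0.015] turn [0.0021 0.0183 0.0003]
shift [-0.02  -0.015 -0.053] turn [0.0021 0.0501 0.0004]
shift [-0.028 -0.015 -0.09 ] turn [0.002  0.0819 0.0005]
shift [-0.039 -0.014 -0.126] turn [0.002  0.1138 0.0006]
shift [-0.054 -0.014 -0.161] turn [0.002  0.1456 0.0007]
shift [-0.073 -0.014 -0.195] turn [0.002  0.1774 0.0008]
shift [-0.094 -0.014 -0.226] turn [0.0019 0.2093 0.0009]
shift [-0.119 -0.014 -0.255] turn [0.0019 0.2411 0.001 ]
shift [-0.146 -0.013 -0.281] turn [0.0019 0.2729 0.0011]
shift [-0.176 -0.013 -0.304] turn [0.0018 0.3048 0.0012]
shift [-0.208 -0.013 -0.325] turn [0.0018 0.3366 0.0013]
shift [-0.242 -0.013 -0.342] turn [0.0017 0.3684 0.0014]
shift [-0.278 -0.013 -0.355] turn [0.0017 0.4003 0.0015]
shift [-0.315 -0.013 -0.365] turn [0.0016 0.4321 0.0016]
shift [-0.352 -0.013 -0.371] turn [0.0015 0.4639 0.0017]
```

>>> {"op": "move_arm", "data": {
  "commands": [
    {"rx":0,"ry":0.018,"rz":0,"x":-0.016,"y":-0.01,"z":-0.015,"grip":-0.4},
    {"rx":0,"ry":0.05,"rz":0,"x":-0.02,"y":-0.01,"z":-0.053,"grip":-0.4},
    {"rx":0,"ry":0.082,"rz":0,"x":-0.028,"y":-0.01,"z":-0.09,"grip":-0.4},
    {"rx":0,"ry":0.114,"rz":0,"x":-0.039,"y":-0.01,"z":-0.126,"grip":-0.4},
    {"rx":0,"ry":0.146,"rz":0,"x":-0.054,"y":-0.01,"z":-0.161,"grip":-0.4}
  ]
}}

```text
time: 2.7
ee_pos: [0.5423, -0.1041, 0.1842]
tool_rot: [-0.743, 1.746, -1.747]
wrist_force: [-0.5, -0.4, -0.1]
finger_gap: 0.0258
```

Run:
```python
from h import *
plan([(*peg(t)[0],.18,peg(t)[1]) for t in np.arange(.6,1.7,.1)])
```

```text
t 2.70 pos [ 0.5423 -0.1041  0.1842] F [-0.5 -0.4 -0.1] gap 0.026
shift [ 0.006  0.017 -0.007] turn [-0.0003 -0.0021 -0.0001]
shift [ 0.004  0.017 -0.045] turn [-0.0003  0.0297 -0.0001]
shift [-0.001  0.017 -0.083] turn [-0.0003  0.0616 -0.0001]
shift [-0.011  0.017 -0.12 ] turn [-0.0003  0.0934 -0.0001]
shift [-0.023  0.017 -0.155] turn [-3.000e-04  1.252e-01 -1.000e-04]
shift [-0.04   0.016 -0.19 ] turn [-3.000e-04  1.571e-01 -1.000e-04]
shift [-0.059  0.016 -0.222] turn [-0.0003  0.1889 -0.0002]
shift [-0.082  0.016 -0.253] turn [-3.000e-04  2.207e-01 -2.000e-04]
shift [-0.108  0.016 -0.281] turn [-3.000e-04  2.526e-01 -2.000e-04]
shift [-0.136  0.016 -0.306] turn [-3.000e-04  2.844e-01 -2.000e-04]
shift [-0.167  0.016 -0.328] turn [-3.000e-04  3.162e-01 -2.000e-04]
```

>>> {"op": "move_arm", "data": {
  "commands": [
    {"rx":0,"ry":0.03,"rz":0,"x":0.004,"y":0.012,"z":-0.045,"grip":-0.4},
    {"rx":0,"ry":0.062,"rz":0,"x":-0.001,"y":0.012,"z":-0.083,"grip":-0.4},
    {"rx":0,"ry":0.093,"rz":0,"x":-0.011,"y":0.012,"z":-0.12,"grip":-0.4},
    {"rx":0,"ry":0.125,"rz":0,"x":-0.023,"y":0.012,"z":-0.155,"grip":-0.4},
    {"rx":0,"ry":0.157,"rz":0,"x":-0.04,"y":0.012,"z":-0.19,"grip":-0.4}
  ]
}}

```text
time: 3.12
ee_pos: [0.5149, -0.064, 0.1812]
tool_rot: [-0.322, 2.052, -2.053]
wrist_force: [0.5, -0.2, -0.3]
finger_gap: 0.0262
```

Run:
```python
from h import *
plan([(*peg(t)[0],.18,peg(t)[1]) for t in np.arange(1.1,1.75,.1)]);print(manip.observe()["joint_pos"].round(2))
```

```text
t 3.12 pos [ 0.5149 -0.064   0.1812] F [ 0.5 -0.2 -0.3] gap 0.026
shift [-0.     0.005  0.001] turn [-0.0003  0.0001 -0.0002]
shift [-0.002  0.005 -0.037] turn [-0.0003  0.0319 -0.0002]
shift [-0.008  0.005 -0.075] turn [-0.0003  0.0637 -0.0002]
shift [-0.017  0.005 -0.112] turn [-0.0002  0.0956 -0.0003]
shift [-0.03   0.005 -0.147] turn [-0.0002  0.1274 -0.0003]
shift [-0.047  0.005 -0.181] turn [-0.0002  0.1592 -0.0003]
shift [-0.067  0.005 -0.214] turn [-0.0002  0.191  -0.0003]
[ 0.47  0.17 -0.47  1.79  0.08  1.21 -1.29]
```

>>> {"op": "move_arm", "data": {
  "commands": [
    {"rx":0,"ry":0.036,"rz":0,"x":-0.003,"y":0,"z":-0.042,"grip":-0.4},
    {"rx":0,"ry":0.072,"rz":0,"x":-0.01,"y":0,"z":-0.084,"grip":-0.4},
    {"rx":0,"ry":0.109,"rz":0,"x":-0.022,"y":0,"z":-0.127,"grip":-0.4},
    {"rx":0,"ry":0.146,"rz":0,"x":-0.04,"y":0,"z":-0.167,"grip":-0.4},
    {"rx":0,"ry":0.18,"rz":0,"x":-0.062,"y":0,"z":-0.207,"grip":-0.4}
  ]
}}

```text
time: 3.53
ee_pos: [0.5136, -0.0097, 0.1812]
tool_rot: [-0.267, -2.086, 2.087]
wrist_force: [0.1, -1.4, 0.4]
finger_gap: 0.0263
```

>>> {"op": "move_arm", "data": {
  "commands": [
    {"rx":0,"ry":0,"rz":0,"x":0,"y":0,"z":-0.01,"grip":-0.4},
    {"rx":0,"ry":0,"rz":0,"x":0,"y":-0.1,"z":0.015,"grip":-0.4},
    {"rx":0,"ry":0,"rz":0,"x":0,"y":-0.25,"z":0.015,"grip":-0.4},
    {"rx":0,"ry":0,"rz":0,"x":0,"y":-0.4,"z":0.015,"grip":-0.4},
    {"rx":0,"ry":0,"rz":0,"x":0,"y":-0.4,"z":0.015,"grip":-0.4}
  ]
}}

```text
time: 3.95
ee_pos: [0.5152, -0.0137, 0.2881]
tool_rot: [-0.268, -2.097, 2.096]
wrist_force: [0.4, 1.3, 0.3]
finger_gap: 0.0265
```

Run:
```python
from h import *
plan([(*st(-30,-235),.28,YAW)]);print(manip.observe()["joint_pos"].round(2))
```

```text
t 3.95 pos [ 0.5152 -0.0137  0.2881] F [0.4 1.3 0.3] gap 0.027
shift [-0.133  0.032  1.208] turn [-0.0023 -0.527  -0.003 ]
[ 0.38  0.08 -0.47  1.64  0.04  1.41 -1.91]
```

>>> {"op": "move_arm", "data": {
  "commands": [
    {"rx":0,"ry":-0.18,"rz":0,"x":-0.07,"y":0,"z":0.6,"grip":-1},
    {"rx":0,"ry":-0.18,"rz":0,"x":-0.07,"y":0,"z":0.6,"grip":-1},
    {"rx":0,"ry":-0.18,"rz":0,"x":-0.07,"y":0,"z":0.6,"grip":-1},
    {"rx":0,"ry":-0.18,"rz":0,"x":-0.07,"y":0,"z":0.6,"grip":-1},
    {"rx":0,"ry":-0.18,"rz":0,"x":-0.07,"y":0,"z":0.6,"grip":-1}
  ]
}}

```text
time: 4.37
ee_pos: [0.4907, -0.1714, 0.2805]
tool_rot: [-0.33, 2.047, -2.053]
wrist_force: [-0.5, -1.1, -0.6]
finger_gap: 0.0031
```

>>> {"op": "move_arm", "data": {
  "commands": [
    {"rx":0,"ry":-0.18,"rz":0,"x":0,"y":0,"z":0,"grip":-1},
    {"rx":0,"ry":-0.18,"rz":0,"x":0,"y":0,"z":0,"grip":-1},
    {"rx":0,"ry":-0.18,"rz":0,"x":0,"y":0,"z":0,"grip":-1},
    {"rx":0,"ry":-0.18,"rz":0,"x":0,"y":0,"z":0,"grip":-1},
    {"rx":0,"ry":-0.18,"rz":0,"x":0,"y":0,"z":0,"grip":-1}
  ]
}}

```text
time: 4.78
ee_pos: [0.4927, -0.1637, 0.2808]
tool_rot: [-0.809, 1.687, -1.688]
wrist_force: [-0.8, -0.7, 0.3]
finger_gap: 0.0004
```

Run:
```python
from h import *
plan([(*st(-30,-208),.20,YAW)]);print(manip.observe()["joint_pos"].round(2))
a,_=manip.grab_frame("scene");b,_=manip.grab_frame("top")
cv2.imwrite("pics/c2.png",np.hstack([cv2.resize(a[190:310,165:305],None,fx=2.8,fy=2.8),cv2.resize(b[130:250,250:390],None,fx=2.8,fy=2.8)]))
```

```text
t 4.78 pos [ 0.4927 -0.1637  0.2808] F [-0.8 -0.7  0.3] gap 0.0
shift [0.423 0.323 0.268] turn [-0.0002 -0.1648  0.    ]
[ 0.59  0.1  -0.39  1.64  0.04  1.41 -0.47]
```

View pics/c2.png

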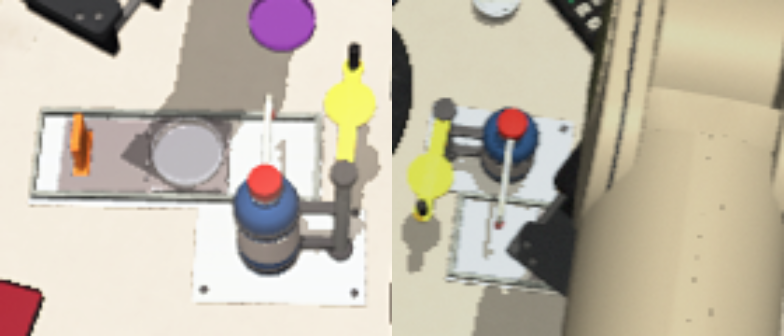

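The guard now lies along -x at crop (350,100) and the red cap is free at (265,183). Next I go behind the fin.

>>> {"op": "move_arm", "data": {
  "commands": [
    {"rx":0,"ry":-0.165,"rz":0,"x":0.423,"y":0.32,"z":0.268,"grip":-1},
    {"rx":0,"ry":-0.165,"rz":0,"x":0.423,"y":0.32,"z":0.268,"grip":-1},
    {"rx":0,"ry":-0.165,"rz":0,"x":0.423,"y":0.32,"z":0.268,"grip":-1},
    {"rx":0,"ry":-0.165,"rz":0,"x":0.423,"y":0.32,"z":0.268,"grip":-1},
    {"rx":0,"ry":-0.165,"rz":0,"x":0.423,"y":0.32,"z":0.268,"grip":-1}
  ]
}}

```text
time: 5.3
ee_pos: [0.4739, -0.2925, 0.1968]
tool_rot: [-1.128, 1.336, -1.33]
wrist_force: [-0.0, 0.6, -0.2]
finger_gap: 0.0005
```

Run:
```python
from h import *
plan([(*st(-30,-208),z,YAW) for z in(.08,.033)])
for n in("scene","top"):
    p,_=manip.grab_frame(n);h=cv2.cvtColor(p,cv2.COLOR_BGR2HSV);k=cv2.inRange(h,(0,170,120),(5,255,255))|cv2.inRange(h,(175,170,120),(180,255,255))
    N,l,s,c=cv2.connectedComponentsWithStats(k)
    for i in range(1,N):
        if 20<s[i,4]<400: print(n,s[i],onz(n,c[i],.148).round(4),onz(n,c[i],.142).round(4))
print("exp cap",st(55,0))
```

```text
t 5.30 pos [ 0.4739 -0.2925  0.1968] F [-0.   0.6 -0.2] gap 0.001
shift [-0.021  0.467  0.019] turn [ 0.0016 -0.0032  0.    ]
shift [-0.021  0.655  0.019] turn [ 0.0016 -0.0032  0.    ]
scene [254 249  11  10  74] [ 0.5933 -0.0972  0.148 ] [ 0.5905 -0.0971  0.142 ]
top [288 169  10  10  83] [ 0.5951 -0.0946  0.148 ] [ 0.5968 -0.0949  0.142 ]
exp cap [ 0.59560776 -0.09619869]
```

>>> {"op": "move_arm", "data": {
  "commands": [
    {"rx":0,"ry":0,"rz":0,"x":-0.01,"y":0.15,"z":0.01,"grip":-1},
    {"rx":0,"ry":0,"rz":0,"x":-0.01,"y":0.3,"z":0.01,"grip":-1},
    {"rx":0,"ry":0,"rz":0,"x":-0.01,"y":0.46,"z":0.01,"grip":-1},
    {"rx":0,"ry":0,"rz":0,"x":-0.01,"y":0.57,"z":0.01,"grip":-1},
    {"rx":0,"ry":0,"rz":0,"x":-0.01,"y":0.65,"z":0.01,"grip":-1}
  ]
}}

```text
time: 5.82
ee_pos: [0.4804, -0.2834, 0.036]
tool_rot: [-1.124, 1.334, -1.332]
wrist_force: [-0.8, -0.9, 0.1]
finger_gap: 0.0002
```

Run:
```python
from h import *
plan([(*st(-30,y),.033,YAW) for y in(-208,-190,-150,-120,-108,-100)])
```

```text
t 5.82 pos [ 0.4804 -0.2834  0.036 ] F [-0.8 -0.9  0.1] gap 0.0
shift [ 0.02   0.012 -0.003] turn [ 0.0003 -0.0036 -0.0003]
shift [-0.052  0.012 -0.004] turn [ 0.0003 -0.0036 -0.0003]
shift [-0.212  0.012 -0.006] turn [ 0.0003 -0.0036 -0.0003]
shift [-0.332  0.012 -0.007] turn [ 0.0003 -0.0036 -0.0003]
shift [-0.38   0.012 -0.008] turn [ 0.0003 -0.0036 -0.0003]
shift [-0.412  0.012 -0.008] turn [ 0.0003 -0.0036 -0.0003]
```

>>> {"op": "move_arm", "data": {
  "commands": [
    {"rx":0,"ry":0,"rz":0,"x":-0.04,"y":0,"z":-0.004,"grip":-1},
    {"rx":0,"ry":0,"rz":0,"x":-0.08,"y":0,"z":-0.004,"grip":-1},
    {"rx":0,"ry":0,"rz":0,"x":-0.12,"y":0,"z":-0.005,"grip":-1},
    {"rx":0,"ry":0,"rz":0,"x":-0.16,"y":0,"z":-0.005,"grip":-1},
    {"rx":0,"ry":0,"rz":0,"x":-0.2,"y":0,"z":-0.006,"grip":-1}
  ]
}}

```text
time: 6.23
ee_pos: [0.4889, -0.2354, 0.0397]
tool_rot: [-1.124, 1.329, -1.336]
wrist_force: [-0.6, -4.7, 3.0]
finger_gap: 0.0004
```

>>> {"op": "move_arm", "data": {
  "commands": [
    {"rx":0,"ry":0,"rz":0,"x":-0.04,"y":0,"z":-0.001,"grip":-1},
    {"rx":0,"ry":0,"rz":0,"x":-0.07,"y":0,"z":-0.001,"grip":-1},
    {"rx":0,"ry":0,"rz":0,"x":-0.1,"y":0,"z":-0.001,"grip":-1},
    {"rx":0,"ry":0,"rz":0,"x":-0.13,"y":0,"z":-0.002,"grip":-1},
    {"rx":0,"ry":0,"rz":0,"x":-0.15,"y":0,"z":-0.002,"grip":-1}
  ]
}}

```text
time: 6.65
ee_pos: [0.4933, -0.1979, 0.0377]
tool_rot: [-1.124, 1.332, -1.333]
wrist_force: [-1.0, -4.0, 2.9]
finger_gap: 0.0006
```

Run:
```python
from h import *
plan([(*st(-30,y),.033,YAW) for y in(-120,-108,-100)])
```

```text
t 6.65 pos [ 0.4933 -0.1979  0.0377] F [-1.  -4.   2.9] gap 0.001
shift [ 0.014  0.019 -0.   ] turn [-0.0001 -0.0032  0.    ]
shift [-0.034  0.019 -0.001] turn [-0.0001 -0.0032  0.    ]
shift [-0.066  0.019 -0.001] turn [-0.0001 -0.0032  0.    ]
```

>>> {"op": "move_arm", "data": {
  "commands": [
    {"rx":0,"ry":0,"rz":0,"x":-0.01,"y":0,"z":0,"grip":-1},
    {"rx":0,"ry":0,"rz":0,"x":-0.02,"y":0,"z":0,"grip":-1},
    {"rx":0,"ry":0,"rz":0,"x":-0.03,"y":0,"z":0,"grip":-1},
    {"rx":0,"ry":0,"rz":0,"x":-0.04,"y":0,"z":0,"grip":-1},
    {"rx":0,"ry":0,"rz":0,"x":-0.04,"y":0,"z":0,"grip":-1}
  ]
}}

```text
time: 7.07
ee_pos: [0.4949, -0.1909, 0.0378]
tool_rot: [-1.125, 1.332, -1.336]
wrist_force: [1.3, -10.4, 0.8]
finger_gap: 0.0003
```

>>> {"op": "move_arm", "data": {
  "commands": [
    {"rx":0,"ry":0,"rz":0,"x":-0.01,"y":0,"z":0,"grip":-1},
    {"rx":0,"ry":0,"rz":0,"x":-0.015,"y":0,"z":0,"grip":-1},
    {"rx":0,"ry":0,"rz":0,"x":-0.015,"y":0,"z":0,"grip":-1}
  ]
}}

```text
time: 7.32
ee_pos: [0.4955, -0.1906, 0.0383]
tool_rot: [-1.125, 1.331, -1.341]
wrist_force: [0.3, -19.0, 4.1]
finger_gap: 0.0004
```

Run:
```python
from h import *
plan([(*st(-30,y),.033,YAW) for y in(-108,-100)])
```

```text
t 7.32 pos [ 0.4955 -0.1906  0.0383] F [  0.3 -19.    4.1] gap 0.0
shift [-0.004  0.021 -0.004] turn [-0.0008 -0.0046  0.0018]
shift [-0.036  0.021 -0.005] turn [-0.0008 -0.0046  0.0018]
```

>>> {"op": "move_arm", "data": {
  "commands": [
    {"rx":0,"ry":0,"rz":0,"x":0.03,"y":0,"z":0,"grip":-1},
    {"rx":0,"ry":0,"rz":0,"x":0.08,"y":0,"z":0,"grip":-1},
    {"rx":0,"ry":0,"rz":0,"x":0.1,"y":-0.14,"z":0,"grip":-1},
    {"rx":0,"ry":0,"rz":0,"x":0.1,"y":-0.3,"z":0,"grip":-1},
    {"rx":0,"ry":0,"rz":0,"x":0.1,"y":-0.45,"z":0,"grip":-1}
  ]
}}

```text
time: 7.73
ee_pos: [0.4903, -0.2096, 0.1507]
tool_rot: [-1.125, 1.335, -1.33]
wrist_force: [0.9, -0.3, -0.2]
finger_gap: 0.0004
```

>>> {"op": "move_arm", "data": {
  "commands": [
    {"rx":0,"ry":0,"rz":0,"x":0,"y":-0.15,"z":0,"grip":-1},
    {"rx":0,"ry":0,"rz":0,"x":0,"y":-0.3,"z":0,"grip":-1},
    {"rx":0,"ry":0,"rz":0,"x":0,"y":-0.3,"z":0,"grip":-1}
  ]
}}

```text
time: 7.98
ee_pos: [0.4939, -0.2103, 0.2322]
tool_rot: [-1.12, 1.324, -1.338]
wrist_force: [0.7, 0.1, 0.3]
finger_gap: 0.0003
```

Run:
```python
from h import *
plan([(*st(55,0),.2,YAW)])
a,_=manip.grab_frame("scene");b,_=manip.grab_frame("top")
cv2.imwrite("pics/c3.png",np.hstack([cv2.resize(a[190:310,165:305],None,fx=2.8,fy=2.8),cv2.resize(b[130:250,250:390],None,fx=2.8,fy=2.8)]))
```

```text
t 7.98 pos [ 0.4939 -0.2103  0.2322] F [0.7 0.1 0.3] gap 0.0
shift [-0.518  0.131  0.323] turn [-0.003  -0.0031  0.0005]
```

View pics/c3.png

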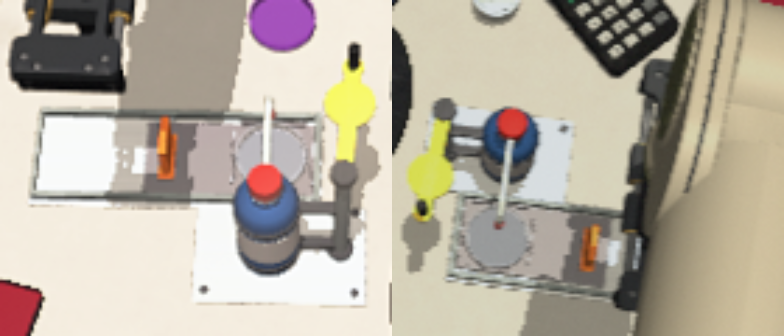

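The tray is home with the dish under the nozzle, the dish at crop (270,150) and the fin at (166,148). Next I go over the cap.

>>> {"op": "move_arm", "data": {
  "commands": [
    {"rx":0,"ry":0,"rz":0,"x":-0.518,"y":0.1,"z":0.323,"grip":-1},
    {"rx":0,"ry":0,"rz":0,"x":-0.518,"y":0.1,"z":0.323,"grip":-1},
    {"rx":0,"ry":0,"rz":0,"x":-0.518,"y":0.1,"z":0.323,"grip":-1},
    {"rx":0,"ry":0,"rz":0,"x":-0.518,"y":0.1,"z":0.323,"grip":-1},
    {"rx":0,"ry":0,"rz":0,"x":-0.518,"y":0.1,"z":0.323,"grip":-1}
  ]
}}

```text
time: 8.5
ee_pos: [0.5939, -0.0882, 0.1963]
tool_rot: [-1.128, 1.332, -1.321]
wrist_force: [0.8, 0.7, -0.3]
finger_gap: 0.0008
```

Run:
```python
from h import *
plan([(*st(55,0),z,YAW) for z in(.2,.165,.15,.148)])
```

```text
t 8.50 pos [ 0.5939 -0.0882  0.1963] F [ 0.8  0.7 -0.3] gap 0.001
shift [ 0.03  -0.015  0.012] turn [ 0.0015 -0.0005 -0.0015]
shift [0.031 0.125 0.013] turn [ 0.0015 -0.0005 -0.0015]
shift [0.031 0.185 0.013] turn [ 0.0015 -0.0005 -0.0015]
shift [0.031 0.193 0.013] turn [ 0.0015 -0.0005 -0.0015]
```

>>> {"op": "move_arm", "data": {
  "commands": [
    {"rx":0,"ry":0,"rz":0,"x":0.01,"y":0,"z":0,"grip":-1},
    {"rx":0,"ry":0,"rz":0,"x":0.01,"y":0,"z":0,"grip":-1},
    {"rx":0,"ry":0,"rz":0,"x":0.01,"y":0,"z":0,"grip":-1}
  ]
}}

```text
time: 8.75
ee_pos: [0.5913, -0.0999, 0.1992]
tool_rot: [-1.125, 1.335, -1.334]
wrist_force: [-0.9, -0.3, 0.6]
finger_gap: 0.0007
```

Run:
```python
from h import *
plan([(*st(55,0),z,YAW) for z in(.2,.165,.15,.148)])
```

```text
t 8.75 pos [ 0.5913 -0.0999  0.1992] F [-0.9 -0.3  0.6] gap 0.001
shift [-0.018 -0.003  0.015] turn [ 0.0005 -0.004   0.0002]
shift [-0.018  0.137  0.015] turn [ 0.0005 -0.004   0.0002]
shift [-0.018  0.197  0.015] turn [ 0.0005 -0.004   0.0002]
shift [-0.018  0.205  0.015] turn [ 0.0005 -0.004   0.0002]
```

>>> {"op": "move_arm", "data": {
  "commands": [
    {"rx":0,"ry":0,"rz":0,"x":-0.012,"y":0.05,"z":0.013,"grip":-1},
    {"rx":0,"ry":0,"rz":0,"x":-0.012,"y":0.1,"z":0.013,"grip":-1},
    {"rx":0,"ry":0,"rz":0,"x":-0.012,"y":0.12,"z":0.013,"grip":-1},
    {"rx":0,"ry":0,"rz":0,"x":-0.012,"y":0.13,"z":0.013,"grip":-1},
    {"rx":0,"ry":0,"rz":0,"x":-0.012,"y":0.13,"z":0.013,"grip":-1}
  ]
}}

```text
time: 9.17
ee_pos: [0.5953, -0.096, 0.1664]
tool_rot: [-1.125, 1.334, -1.332]
wrist_force: [1.1, -0.1, 0.1]
finger_gap: 0.0006
```

Run:
```python
from h import *
plan([(*st(55,0),z,YAW) for z in(.165,.15,.148)])
```

```text
t 9.17 pos [ 0.5953 -0.096   0.1664] F [ 1.1 -0.1  0.1] gap 0.001
shift [0.    0.006 0.002] turn [ 0.0005 -0.0034  0.    ]
shift [0.    0.066 0.002] turn [ 0.0005 -0.0034  0.    ]
shift [0.    0.074 0.002] turn [ 0.0005 -0.0034  0.    ]
```

>>> {"op": "move_arm", "data": {
  "commands": [
    {"rx":0,"ry":0,"rz":0,"x":0,"y":0.02,"z":0,"grip":-1},
    {"rx":0,"ry":0,"rz":0,"x":0,"y":0.04,"z":0,"grip":-1},
    {"rx":0,"ry":0,"rz":0,"x":0,"y":0.055,"z":0,"grip":-1},
    {"rx":0,"ry":0,"rz":0,"x":0,"y":0.07,"z":0,"grip":-1},
    {"rx":0,"ry":0,"rz":0,"x":0,"y":0.07,"z":0,"grip":-1}
  ]
}}

```text
time: 9.58
ee_pos: [0.5963, -0.096, 0.1507]
tool_rot: [-1.124, 1.332, -1.334]
wrist_force: [-0.5, -0.6, 5.0]
finger_gap: 0.0
```

>>> {"op": "move_arm", "data": {
  "commands": [
    {"rx":0,"ry":0,"rz":0,"x":0,"y":0.01,"z":0,"grip":-1},
    {"rx":0,"ry":0,"rz":0,"x":0,"y":0.015,"z":0,"grip":-1},
    {"rx":0,"ry":0,"rz":0,"x":0,"y":0.015,"z":0,"grip":-1}
  ]
}}

```text
time: 9.83
ee_pos: [0.5965, -0.0959, 0.1501]
tool_rot: [-1.123, 1.33, -1.335]
wrist_force: [-12.1, 0.5, 29.9]
finger_gap: 0.0003
```

>>> {"op": "move_arm", "data": {
  "commands": [
    {"rx":0,"ry":0,"rz":0,"x":0,"y":-0.03,"z":0,"grip":-1},
    {"rx":0,"ry":0,"rz":0,"x":0,"y":-0.08,"z":0,"grip":-1},
    {"rx":0,"ry":0,"rz":0,"x":0,"y":-0.15,"z":0,"grip":-1},
    {"rx":0,"ry":0,"rz":0,"x":0,"y":-0.28,"z":0,"grip":-1},
    {"rx":0,"ry":0,"rz":0,"x":0,"y":-0.35,"z":0,"grip":-1}
  ]
}}

```text
time: 10.25
ee_pos: [0.5963, -0.0958, 0.2367]
tool_rot: [-1.123, 1.331, -1.333]
wrist_force: [1.1, -0.2, 1.0]
finger_gap: 0.0004
```

Run:
```python
from h import *
plan([(*st(-30,-73),z,YAW) for z in(.235,.16,.04)])
```

```text
t 10.25 pos [ 0.5963 -0.0958  0.2367] F [ 1.1 -0.2  1. ] gap 0.0
shift [ 0.298  0.006 -0.339] turn [-0.0006 -0.0033 -0.    ]
shift [ 0.298  0.306 -0.34 ] turn [-0.0006 -0.0033 -0.    ]
shift [ 0.298  0.786 -0.341] turn [-0.0006 -0.0033 -0.    ]
```

>>> {"op": "move_arm", "data": {
  "commands": [
    {"rx":0,"ry":0,"rz":0,"x":0.1,"y":0,"z":-0.12,"grip":-1},
    {"rx":0,"ry":0,"rz":0,"x":0.2,"y":0,"z":-0.25,"grip":-1},
    {"rx":0,"ry":0,"rz":0,"x":0.29,"y":0,"z":-0.35,"grip":-1},
    {"rx":0,"ry":0,"rz":0,"x":0.3,"y":0,"z":-0.36,"grip":-1},
    {"rx":0,"ry":0,"rz":0,"x":0.3,"y":0,"z":-0.36,"grip":-1}
  ]
}}

```text
time: 10.67
ee_pos: [0.493, -0.1565, 0.2343]
tool_rot: [-1.123, 1.335, -1.336]
wrist_force: [-0.2, 0.1, 0.2]
finger_gap: 0.0008
```

Run:
```python
from h import *
plan([(*st(-35,-74),z,YAW) for z in(.235,.1,.045)])
a,_=manip.grab_frame("scene");b,_=manip.grab_frame("top")
cv2.imwrite("pics/c4.png",np.hstack([cv2.resize(a[190:310,165:305],None,fx=2.8,fy=2.8),cv2.resize(b[130:250,250:390],None,fx=2.8,fy=2.8)]))
```

```text
t 10.67 pos [ 0.493  -0.1565  0.2343] F [-0.2  0.1  0.2] gap 0.001
shift [-0.007 -0.003  0.007] turn [-0.0001 -0.0044  0.0004]
shift [-0.008  0.537  0.007] turn [-0.0001 -0.0044  0.0004]
shift [-0.008  0.757  0.007] turn [-0.0001 -0.0044  0.0004]
```

View pics/c4.png

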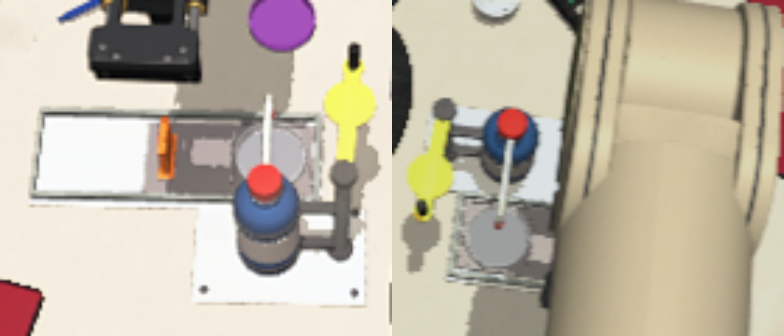

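The cap is up again at (265,183) and the tray is still home, with the fin at (166,148). I lower the fingers between fin and dish.

>>> {"op": "move_arm", "data": {
  "commands": [
    {"rx":0,"ry":0,"rz":0,"x":-0.006,"y":0.16,"z":0.005,"grip":-1},
    {"rx":0,"ry":0,"rz":0,"x":-0.006,"y":0.32,"z":0.005,"grip":-1},
    {"rx":0,"ry":0,"rz":0,"x":-0.006,"y":0.48,"z":0.005,"grip":-1},
    {"rx":0,"ry":0,"rz":0,"x":-0.006,"y":0.6,"z":0.005,"grip":-1},
    {"rx":0,"ry":0,"rz":0,"x":-0.006,"y":0.7,"z":0.005,"grip":-1}
  ]
}}

```text
time: 11.18
ee_pos: [0.496, -0.1515, 0.0559]
tool_rot: [-1.126, 1.333, -1.329]
wrist_force: [0.1, -0.8, -0.6]
finger_gap: 0.0005
```

>>> {"op": "move_arm", "data": {
  "commands": [
    {"rx":0,"ry":0,"rz":0,"x":0.03,"y":0.05,"z":0,"grip":-1},
    {"rx":0,"ry":0,"rz":0,"x":0.07,"y":0.05,"z":0,"grip":-1},
    {"rx":0,"ry":0,"rz":0,"x":0.11,"y":0.05,"z":0,"grip":-1},
    {"rx":0,"ry":0,"rz":0,"x":0.15,"y":0.05,"z":0,"grip":-1},
    {"rx":0,"ry":0,"rz":0,"x":0.19,"y":0.05,"z":0,"grip":-1}
  ]
}}

```text
time: 11.6
ee_pos: [0.4889, -0.202, 0.048]
tool_rot: [-1.123, 1.331, -1.335]
wrist_force: [0.9, 1.3, -0.4]
finger_gap: 0.0004
```

Run:
```python
from h import *
plan([(*st(-30,y),.045,YAW) for y in(-160,-170,-176.5,-182)])
```

```text
t 11.60 pos [ 0.4889 -0.202   0.048 ] F [ 0.9  1.3 -0.4] gap 0.0
shift [0.155 0.012 0.016] turn [-0.0008 -0.0035  0.0002]
shift [0.195 0.012 0.016] turn [-0.0008 -0.0035  0.0002]
shift [0.221 0.012 0.017] turn [-0.0008 -0.0035  0.0002]
shift [0.243 0.012 0.017] turn [-0.0008 -0.0035  0.0002]
```

>>> {"op": "move_arm", "data": {
  "commands": [
    {"rx":0,"ry":0,"rz":0,"x":0.04,"y":0.01,"z":0.005,"grip":-1},
    {"rx":0,"ry":0,"rz":0,"x":0.08,"y":0.01,"z":0.01,"grip":-1},
    {"rx":0,"ry":0,"rz":0,"x":0.12,"y":0.01,"z":0.01,"grip":-1},
    {"rx":0,"ry":0,"rz":0,"x":0.15,"y":0.01,"z":0.01,"grip":-1},
    {"rx":0,"ry":0,"rz":0,"x":0.175,"y":0.01,"z":0.01,"grip":-1}
  ]
}}

```text
time: 12.02
ee_pos: [0.4836, -0.2449, 0.0445]
tool_rot: [-1.123, 1.332, -1.334]
wrist_force: [0.8, 4.2, 4.3]
finger_gap: 0.0003
```

>>> {"op": "move_arm", "data": {
  "commands": [
    {"rx":0,"ry":0,"rz":0,"x":0.015,"y":0,"z":0,"grip":-1},
    {"rx":0,"ry":0,"rz":0,"x":0.025,"y":0,"z":0,"grip":-1},
    {"rx":0,"ry":0,"rz":0,"x":0.035,"y":0,"z":0,"grip":-1},
    {"rx":0,"ry":0,"rz":0,"x":0.045,"y":0,"z":0,"grip":-1},
    {"rx":0,"ry":0,"rz":0,"x":0.05,"y":0,"z":0,"grip":-1}
  ]
}}

```text
time: 12.43
ee_pos: [0.4811, -0.2556, 0.0439]
tool_rot: [-1.124, 1.333, -1.332]
wrist_force: [1.0, 9.6, 6.7]
finger_gap: 0.0004
```

Run:
```python
from h import *
plan([(*st(-30,y),.045,YAW) for y in(-170,-176.5,-182)])
```

```text
t 12.43 pos [ 0.4811 -0.2556  0.0439] F [1.  9.6 6.7] gap 0.0
shift [-0.022 -0.005  0.011] turn [ 0.0001 -0.0031 -0.0002]
shift [ 0.004 -0.005  0.012] turn [ 0.0001 -0.0031 -0.0002]
shift [ 0.026 -0.005  0.012] turn [ 0.0001 -0.0031 -0.0002]
```

>>> {"op": "move_arm", "data": {
  "commands": [
    {"rx":0,"ry":0,"rz":0,"x":0.01,"y":0,"z":0,"grip":-1},
    {"rx":0,"ry":0,"rz":0,"x":0.015,"y":0,"z":0,"grip":-1},
    {"rx":0,"ry":0,"rz":0,"x":0.015,"y":0,"z":0,"grip":-1}
  ]
}}

```text
time: 12.68
ee_pos: [0.4811, -0.2568, 0.0442]
tool_rot: [-1.124, 1.333, -1.328]
wrist_force: [0.0, 14.4, 9.9]
finger_gap: 0.0003
```

>>> {"op": "move_arm", "data": {
  "commands": [
    {"rx":0,"ry":0,"rz":0,"x":-0.02,"y":0,"z":0,"grip":-1},
    {"rx":0,"ry":0,"rz":0,"x":-0.07,"y":0,"z":0,"grip":-1},
    {"rx":0,"ry":0,"rz":0,"x":-0.08,"y":-0.15,"z":0,"grip":-1},
    {"rx":0,"ry":0,"rz":0,"x":-0.08,"y":-0.3,"z":0,"grip":-1},
    {"rx":0,"ry":0,"rz":0,"x":-0.08,"y":-0.45,"z":0,"grip":-1}
  ]
}}

```text
time: 13.1
ee_pos: [0.483, -0.2395, 0.1571]
tool_rot: [-1.126, 1.334, -1.332]
wrist_force: [2.4, -0.3, 0.7]
finger_gap: 0.0007
```

>>> {"op": "move_arm", "data": {
  "commands": [
    {"rx":0,"ry":0,"rz":0,"x":0,"y":-0.16,"z":0,"grip":-0.4},
    {"rx":0,"ry":0,"rz":0,"x":0,"y":-0.32,"z":0,"grip":-0.4},
    {"rx":0,"ry":0,"rz":0,"x":0,"y":-0.48,"z":0,"grip":-0.4},
    {"rx":0,"ry":0,"rz":0,"x":0,"y":-0.5,"z":0,"grip":-0.4},
    {"rx":0,"ry":0,"rz":0,"x":0,"y":-0.5,"z":0,"grip":-0.4}
  ]
}}

```text
time: 13.52
ee_pos: [0.4848, -0.2406, 0.2841]
tool_rot: [-1.123, 1.328, -1.338]
wrist_force: [0.2, -0.8, -0.5]
finger_gap: 0.0235
```

Run:
```python
from h import *
a,_=manip.grab_frame("scene");b,_=manip.grab_frame("top")
cv2.imwrite("pics/c5.png",np.hstack([cv2.resize(a[190:310,165:305],None,fx=2.8,fy=2.8),cv2.resize(b[130:250,250:390],None,fx=2.8,fy=2.8)]))
p,h=peg(1.6);plan([(*p,.285,h)])
for n,i in(("scene",a),("top",b)):
    k=cv2.inRange(cv2.cvtColor(i,cv2.COLOR_BGR2HSV),(22,150,100),(35,255,255));k[:,310:]=0;k[:150]=0
    N,l,s,c=cv2.connectedComponentsWithStats(k)
    for j in range(1,N):
        if s[j,4]>15: print(n,s[j],onz(n,c[j],.163).round(4))
```

```text
t 13.62 pos [ 0.4833 -0.24    0.2802] F [-0.5 -0.3 -1.1] gap 0.025
shift [-0.898 -0.019 -0.037] turn [2.000e-04 5.059e-01 4.000e-04]
scene [282 212  13  17  47] [ 0.5241 -0.0219  0.163 ]
top [256 173  15  36 226] [ 0.5515 -0.0217  0.163 ]
top [   0  340   63   64 1606] [0.1422 0.5134 0.163 ]
```

View pics/c5.png

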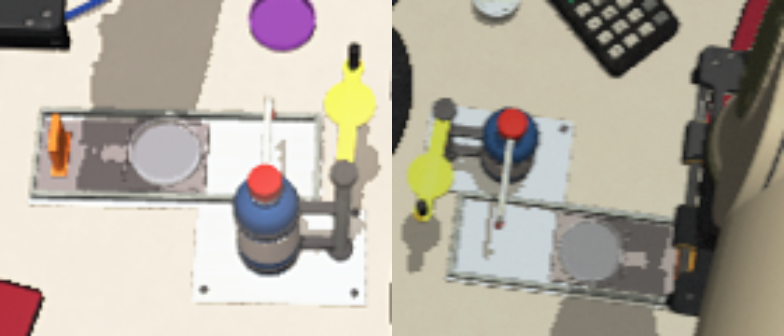

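The tray is out against its stop, with the fin at (57,145) and the dish at (165,152). The guard peg is at scene (354,46) and at top (421,209). I compute the peg angle and go there.

Run:
```python
from h import *
for n,uv in(("scene",(165+354/2.8-.3,190+49/2.8-.3)),("top",(250+(422-392)/2.8-.3,130+212/2.8-.3))):
    q=onz(n,uv,.195)[:2];d=q-HINGE;print(q.round(4),np.hypot(*d).round(4),-np.arctan2(d[1],d[0])%(2*np.pi)-np.radians(90-YAW))
```

```text
[ 0.5137 -0.0142] 0.094 1.6350272567205932
[ 0.5058 -0.0132] 0.102 1.626932804928702
```

>>> {"op": "move_arm", "data": {
  "commands": [
    {"rx":0,"ry":0.17,"rz":0,"x":-0.45,"y":0,"z":-0.02,"grip":-0.4},
    {"rx":0,"ry":0.17,"rz":0,"x":-0.45,"y":0,"z":-0.02,"grip":-0.4},
    {"rx":0,"ry":0.17,"rz":0,"x":-0.45,"y":0,"z":-0.02,"grip":-0.4},
    {"rx":0,"ry":0.17,"rz":0,"x":-0.45,"y":0,"z":-0.02,"grip":-0.4},
    {"rx":0,"ry":0.17,"rz":0,"x":-0.45,"y":0,"z":-0.02,"grip":-0.4}
  ]
}}

```text
time: 14.03
ee_pos: [0.4973, -0.1255, 0.2792]
tool_rot: [-0.79, 1.71, -1.706]
wrist_force: [-0.8, -0.0, 0.0]
finger_gap: 0.0261
```

>>> {"op": "move_arm", "data": {
  "commands": [
    {"rx":0,"ry":0.17,"rz":0,"x":0,"y":0,"z":0,"grip":-0.4},
    {"rx":0,"ry":0.17,"rz":0,"x":0,"y":0,"z":0,"grip":-0.4},
    {"rx":0,"ry":0.17,"rz":0,"x":0,"y":0,"z":0,"grip":-0.4},
    {"rx":0,"ry":0.17,"rz":0,"x":0,"y":0,"z":0,"grip":-0.4},
    {"rx":0,"ry":0.17,"rz":0,"x":0,"y":0,"z":0,"grip":-0.4}
  ]
}}

```text
time: 14.45
ee_pos: [0.4969, -0.1283, 0.2789]
tool_rot: [-0.34, 2.048, -2.045]
wrist_force: [0.3, -0.0, 0.5]
finger_gap: 0.0259
```

Run:
```python
from h import *
for t in(1.55,1.6,1.65): print(t);p,h=peg(t);plan([(*p,.285,h)])
```

```text
1.55
t 14.45 pos [ 0.4969 -0.1283  0.2789] F [ 0.3 -0.   0.5] gap 0.026
shift [-0.191 -0.024 -0.385] turn [0.0003 0.1476 0.0011]
1.6
t 14.45 pos [ 0.4969 -0.1283  0.2789] F [ 0.3 -0.   0.5] gap 0.026
shift [-0.2   -0.024 -0.402] turn [0.0003 0.1635 0.0011]
1.65
t 14.45 pos [ 0.4969 -0.1283  0.2789] F [ 0.3 -0.   0.5] gap 0.026
shift [-0.21  -0.024 -0.418] turn [0.0003 0.1794 0.0011]
```

Peg angle ≈ 1.63.

>>> {"op": "move_arm", "data": {
  "commands": [
    {"rx":0,"ry":0.036,"rz":0,"x":-0.1,"y":0,"z":-0.2,"grip":-0.4},
    {"rx":0,"ry":0.072,"rz":0,"x":-0.19,"y":0,"z":-0.38,"grip":-0.4},
    {"rx":0,"ry":0.11,"rz":0,"x":-0.206,"y":0,"z":-0.412,"grip":-0.4},
    {"rx":0,"ry":0.145,"rz":0,"x":-0.206,"y":0,"z":-0.412,"grip":-0.4},
    {"rx":0,"ry":0.174,"rz":0,"x":-0.206,"y":0,"z":-0.412,"grip":-0.4}
  ]
}}

```text
time: 14.87
ee_pos: [0.5119, -0.011, 0.2791]
tool_rot: [-0.224, -2.107, 2.106]
wrist_force: [0.9, -1.4, -0.5]
finger_gap: 0.0259
```

Run:
```python
from h import *
p,h=peg(1.63);plan([(*p,z,h) for z in(.22,.18)])
```

```text
t 14.87 pos [ 0.5119 -0.011   0.2791] F [ 0.9 -1.4 -0.5] gap 0.026
shift [-0.007  0.236  0.013] turn [-0.0001  0.001   0.001 ]
shift [-0.007  0.396  0.013] turn [-0.0001  0.001   0.001 ]
```

>>> {"op": "move_arm", "data": {
  "commands": [
    {"rx":0,"ry":0,"rz":0,"x":-0.005,"y":0.1,"z":0.008,"grip":-0.4},
    {"rx":0,"ry":0,"rz":0,"x":-0.005,"y":0.2,"z":0.008,"grip":-0.4},
    {"rx":0,"ry":0,"rz":0,"x":-0.005,"y":0.28,"z":0.008,"grip":-0.4},
    {"rx":0,"ry":0,"rz":0,"x":-0.005,"y":0.34,"z":0.008,"grip":-0.4},
    {"rx":0,"ry":0,"rz":0,"x":-0.005,"y":0.39,"z":0.008,"grip":-0.4}
  ]
}}

```text
time: 15.28
ee_pos: [0.5116, -0.0165, 0.1801]
tool_rot: [-0.22, -2.106, 2.107]
wrist_force: [0.2, 0.1, 0.0]
finger_gap: 0.0263
```

Run:
```python
from h import *
plan([(*peg(t)[0],.18,peg(t)[1]) for t in np.arange(1.6,1.0,-.1)])
```

```text
t 15.28 pos [ 0.5116 -0.0165  0.1801] F [0.2 0.1 0. ] gap 0.026
shift [-0.003  0.     0.003] turn [-0.0003 -0.008   0.0015]
shift [-0.005  0.     0.04 ] turn [-0.0002 -0.0398  0.0015]
shift [-0.012  0.     0.078] turn [-0.0001 -0.0717  0.0016]
shift [-0.022  0.     0.114] turn [-1.000e-04 -1.035e-01  1.600e-03]
shift [-0.036  0.     0.15 ] turn [ 0.     -0.1353  0.0016]
shift [-0.054  0.     0.183] turn [ 1.000e-04 -1.672e-01  1.600e-03]
shift [-0.074  0.     0.215] turn [ 0.0002 -0.199   0.0016]
```

>>> {"op": "move_arm", "data": {
  "commands": [
    {"rx":0,"ry":-0.04,"rz":0,"x":-0.005,"y":0,"z":0.04,"grip":-0.4},
    {"rx":0,"ry":-0.072,"rz":0,"x":-0.012,"y":0,"z":0.078,"grip":-0.4},
    {"rx":0,"ry":-0.104,"rz":0,"x":-0.022,"y":0,"z":0.114,"grip":-0.4},
    {"rx":0,"ry":-0.135,"rz":0,"x":-0.036,"y":0,"z":0.15,"grip":-0.4},
    {"rx":0,"ry":-0.167,"rz":0,"x":-0.054,"y":0,"z":0.183,"grip":-0.4}
  ]
}}

```text
time: 15.7
ee_pos: [0.5155, -0.0643, 0.1815]
tool_rot: [-0.331, 2.053, -2.051]
wrist_force: [0.5, 0.9, -0.3]
finger_gap: 0.0259
```

Run:
```python
from h import *
plan([(*peg(t)[0],.18,peg(t)[1]) for t in np.arange(1.1,.55,-.1)])
```

```text
t 15.70 pos [ 0.5155 -0.0643  0.1815] F [ 0.5  0.9 -0.3] gap 0.026
shift [ 0.002  0.006 -0.001] turn [0.0005 0.0014 0.0011]
shift [0.    0.006 0.036] turn [ 0.0005 -0.0305  0.0011]
shift [-0.006  0.006  0.074] turn [ 0.0006 -0.0623  0.0011]
shift [-0.015  0.006  0.111] turn [ 0.0006 -0.0941  0.001 ]
shift [-0.028  0.006  0.147] turn [ 0.0007 -0.126   0.001 ]
shift [-0.044  0.005  0.181] turn [ 0.0007 -0.1578  0.001 ]
```

>>> {"op": "move_arm", "data": {
  "commands": [
    {"rx":0,"ry":-0.03,"rz":0,"x":0,"y":0,"z":0.036,"grip":-0.4},
    {"rx":0,"ry":-0.062,"rz":0,"x":-0.006,"y":0,"z":0.074,"grip":-0.4},
    {"rx":0,"ry":-0.094,"rz":0,"x":-0.015,"y":0,"z":0.111,"grip":-0.4},
    {"rx":0,"ry":-0.126,"rz":0,"x":-0.028,"y":0,"z":0.147,"grip":-0.4},
    {"rx":0,"ry":-0.158,"rz":0,"x":-0.044,"y":0,"z":0.181,"grip":-0.4}
  ]
}}

```text
time: 16.12
ee_pos: [0.5402, -0.1039, 0.1815]
tool_rot: [-0.753, 1.745, -1.741]
wrist_force: [-0.3, 1.1, -0.5]
finger_gap: 0.0265
```

Run:
```python
from h import *
plan([(*peg(t)[0],.18,peg(t)[1]) for t in np.arange(.6,-.15,-.1)])
```

```text
t 16.12 pos [ 0.5402 -0.1039  0.1815] F [-0.3  1.1 -0.5] gap 0.026
shift [ 0.     0.006 -0.001] turn [0.0009 0.0002 0.0007]
shift [-0.001  0.006  0.037] turn [ 0.001  -0.0316  0.0006]
shift [-0.007  0.006  0.075] turn [ 0.001  -0.0634  0.0006]
shift [-0.017  0.006  0.112] turn [ 0.001  -0.0953  0.0005]
shift [-0.03   0.005  0.147] turn [ 0.0011 -0.1271  0.0005]
shift [-0.046  0.005  0.182] turn [ 0.0011 -0.1589  0.0004]
shift [-0.066  0.005  0.214] turn [ 0.0011 -0.1908  0.0004]
shift [-0.089  0.005  0.244] turn [ 0.0011 -0.2226  0.0003]
```

>>> {"op": "move_arm", "data": {
  "commands": [
    {"rx":0,"ry":-0.032,"rz":0,"x":-0.001,"y":0,"z":0.037,"grip":-0.4},
    {"rx":0,"ry":-0.063,"rz":0,"x":-0.007,"y":0,"z":0.075,"grip":-0.4},
    {"rx":0,"ry":-0.095,"rz":0,"x":-0.017,"y":0,"z":0.112,"grip":-0.4},
    {"rx":0,"ry":-0.127,"rz":0,"x":-0.03,"y":0,"z":0.147,"grip":-0.4},
    {"rx":0,"ry":-0.159,"rz":0,"x":-0.046,"y":0,"z":0.182,"grip":-0.4}
  ]
}}

```text
time: 16.53
ee_pos: [0.5812, -0.1269, 0.1813]
tool_rot: [-1.078, 1.4, -1.395]
wrist_force: [-0.4, -0.0, 0.5]
finger_gap: 0.0262
```

Run:
```python
from h import *
plan([(*peg(t)[0],.18,peg(t)[1]) for t in np.arange(.1,-.16,-.05)])
```

```text
t 16.53 pos [ 0.5812 -0.1269  0.1813] F [-0.4 -0.   0.5] gap 0.026
shift [-0.     0.005 -0.001] turn [0.0012 0.     0.0001]
shift [-0.001  0.005  0.018] turn [ 0.0012 -0.0159  0.0001]
shift [-0.002  0.005  0.037] turn [ 0.0012 -0.0318  0.0001]
shift [-0.004  0.005  0.056] turn [ 0.0012 -0.0477  0.    ]
shift [-0.008  0.005  0.075] turn [ 0.0012 -0.0636 -0.    ]
shift [-0.012  0.005  0.093] turn [ 0.0012 -0.0795 -0.    ]
```

>>> {"op": "move_arm", "data": {
  "commands": [
    {"rx":0,"ry":-0.016,"rz":0,"x":-0.001,"y":0,"z":0.018,"grip":-0.4},
    {"rx":0,"ry":-0.032,"rz":0,"x":-0.002,"y":0,"z":0.037,"grip":-0.4},
    {"rx":0,"ry":-0.04,"rz":0,"x":-0.003,"y":0,"z":0.05,"grip":-0.4},
    {"rx":0,"ry":-0.045,"rz":0,"x":-0.005,"y":0,"z":0.06,"grip":-0.4},
    {"rx":0,"ry":-0.05,"rz":0,"x":-0.006,"y":0,"z":0.065,"grip":-0.4}
  ]
}}

```text
time: 16.95
ee_pos: [0.5976, -0.1294, 0.1824]
tool_rot: [-1.159, 1.289, -1.285]
wrist_force: [-5.1, 1.0, -2.4]
finger_gap: 0.0263
```

>>> {"op": "move_arm", "data": {
  "commands": [
    {"rx":0,"ry":0,"rz":0,"x":0,"y":0,"z":0.008,"grip":-0.4},
    {"rx":0,"ry":0,"rz":0,"x":0,"y":0,"z":0.014,"grip":-0.4},
    {"rx":0,"ry":0,"rz":0,"x":0,"y":0,"z":0.014,"grip":-0.4}
  ]
}}

```text
time: 17.2
ee_pos: [0.5982, -0.1295, 0.182]
tool_rot: [-1.164, 1.294, -1.283]
wrist_force: [-15.4, 2.3, 2.7]
finger_gap: 0.0263
```

The guard is against its stop at 15 N. I center the fingers on the peg and lift off.

>>> {"op": "move_arm", "data": {
  "commands": [
    {"rx":0,"ry":0,"rz":0,"x":0,"y":0,"z":-0.035,"grip":-0.4},
    {"rx":0,"ry":0,"rz":0,"x":0,"y":0,"z":-0.038,"grip":-0.4},
    {"rx":0,"ry":0,"rz":0,"x":0,"y":-0.1,"z":-0.038,"grip":-0.4},
    {"rx":0,"ry":0,"rz":0,"x":0,"y":-0.25,"z":-0.038,"grip":-0.4},
    {"rx":0,"ry":0,"rz":0,"x":0,"y":-0.4,"z":-0.038,"grip":-0.4}
  ]
}}

```text
time: 17.62
ee_pos: [0.5919, -0.1288, 0.2846]
tool_rot: [-1.157, 1.288, -1.287]
wrist_force: [1.2, 0.0, 0.3]
finger_gap: 0.0262
```

>>> {"op": "move_arm", "data": {
  "commands": [
    {"rx":0,"ry":0,"rz":0,"x":0.65,"y":0,"z":-0.45,"grip":-0.4},
    {"rx":0,"ry":0,"rz":0,"x":0.65,"y":0,"z":-0.45,"grip":-0.4},
    {"rx":0,"ry":0,"rz":0,"x":0.65,"y":0,"z":-0.45,"grip":-0.4},
    {"rx":0,"ry":0,"rz":0,"x":0.65,"y":0,"z":-0.45,"grip":-0.4},
    {"rx":0,"ry":0,"rz":0,"x":0.65,"y":0,"z":-0.45,"grip":-0.4}
  ]
}}

```text
time: 18.03
ee_pos: [0.4609, -0.2816, 0.2843]
tool_rot: [-1.156, 1.288, -1.291]
wrist_force: [1.1, -0.0, -0.0]
finger_gap: 0.0261
```

Run:
```python
from h import *
a,_=manip.grab_frame("scene");b,_=manip.grab_frame("top")
cv2.imwrite("pics/c6.png",np.hstack([cv2.resize(a[165:325,165:405],None,fx=1.6,fy=2.4*2/3),cv2.resize(b[130:290,150:390],None,fx=1.6,fy=1.6)]))
c=np.hstack([cv2.resize(a[215:305,165:305],None,fx=2.8,fy=2.8),cv2.resize(b[155:245,250:390],None,fx=2.8,fy=2.8)])
w=cv2.imread("pics/c6.png");c=cv2.resize(c,(w.shape[1],int(c.shape[0]*w.shape[1]/c.shape[1])));cv2.imwrite("pics/c6.png",np.vstack([w,c]))
plan([])
```

```text
t 18.13 pos [ 0.4595 -0.2842  0.2842] F [-0.7  0.8  0.1] gap 0.026
```

View pics/c6.png

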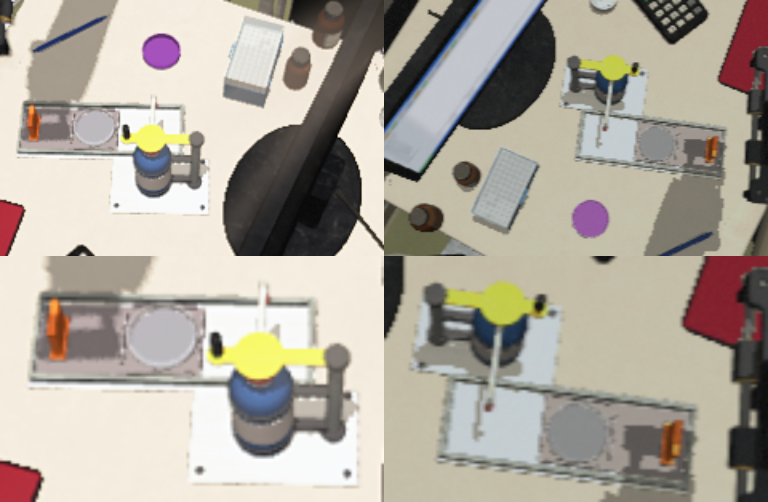

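The guard is back over the cap, parallel to the channel. The tray is out at its stop with the dish seated in it, and the bottles have not moved.

```bash
python3 -c "
from workcell import manip
print(manip.finish_job())"
```

```text
the job is handed in; nothing more can be done
None
```

The job is done in the order asked and handed in at about 18 s on the robot's clock. The hand-in reports no verdict, so the results below come from my own force readings and pictures.

- **Guard open:** swung to about 1.63 rad, and a picture showed it clear of the cap.
- **Tray in:** pushed home until it stopped moving, with 19 N at the +y stop. The dish was seen under the nozzle.
- **Cap:** pressed until it stopped, with the fingertips about 8 mm below its rest height. The force jumped from 5 N to about 30 N there, with 12 N of it sideways. A picture after release showed it up again and the tray still home.
- **Tray out:** slid to the outer stop, reaching 14 N within about 1 mm of the computed stop position.
- **Guard back:** pushed against its end stop at 15 N. The finger angle matches a guard angle of 0.

The last pictures show the guard over the cap, the tray at its outer stop and the dish in its tray. The bottles and the purple dish look untouched, and the gripper is clear of everything. No check failed. The two cameras disagreed by about 6 mm on the channel centre line and by 8 mm on the open guard's peg. I averaged the centre line, set the peg from its angle, and the contacts agreed with both.

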